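# Clamp the red-lidded specimen canister in the bench quick clamp

### The arm

A 6-joint arm with a two-finger parallel gripper is mounted at the origin on the work surface. World frame = base frame: x ahead of the robot, y to its left, z up, the work surface at z = 0. Lengths are in m, angles in rad, forces in N, time in s.
With the tool pointing down it reaches from about 0.35 to 0.975 m from the base axis. Payload 17.4 kg.
Tool frame: the origin (TCP) lies at the very end of the fingers, on their centre line; the grasp point (between the pads) lies 19 mm behind it; z points along the fingers, y is the direction in which the jaws open and shut (so a half turn about z gives the same grasp; the last joint's range is limited). The gripper opens to 85 mm and grips with 20 to 120 N. Pads are 22 mm wide; open, the fingers measure 114 mm over their backs; the gripper's body (76 mm by 85 mm) begins 54 mm behind the grasp point. The pads swing forward as they close: fully open they stand 13 mm farther back than shut.
Start: joints at [-1.216, 0.116, 1.442, -0, 1.584, -0.038], TCP at [0.258, -0.624, 0.231] pointing down, gripper open.
Joint ranges: [-2.83, 2.83], [-0.83, 2.19], [0.07, 2.5], [-1.14, 4.28], [0.01, 3], [-2.97, 2.97]. Speed limits (rad/s): [1.89, 1.89, 2.22, 3.14, 3.14, 3.14].

### API

Orientations are given as a 3x3 rotation matrix whose columns are the frame's x, y, z axes.
In Python, from workcell import bot gives the robot as it stands.
- The arm moves only by the tool drive_tool, never from a script. Its argument "plan" is text: rows parted by semicolons, each of 7 numbers parted by spaces: the opening, from -1 (shut) to 1 (fully open), so that 0 is half open, then the shift along the tool's x, y, z in m, then the turn, a rotation vector about the tool's x, y, z in degrees. A call has 1 to 12 rows; each row shifts and turns the commanded pose from where the row before left it, along the tool's axes as they then stand; what a row does not reach is not made up. A row lasts 1/8 s, in which the tool goes at most 62.5 mm and 10.7 degrees, less where a joint would pass 70% of its speed; a pose out of reach is approached as far as the arm can. A call is refused whole if a number of a shift passes 0.0625 or a number of a turn 10.7, either way. A call with a gripper value outside its range is refused whole. The fingers move at their own pace and stop on an object; "newtons" is the grip in N (left out, the last holds). Time passes only in rows, so rows that do not move let the fingers close. It gives the time, the measured TCP pose, the force and the opening at its end, in the units of the state.
- bot.observe(): the state, without advancing time (a new reading comes with each control period).
- bot.camera(name): name is "scene" or "top"; returns the picture (400x640x3 uint8, blue, green, red); there is no depth.
- bot.calibration(name): a dict with "mtx" (3x3 intrinsics, pixels), "camera_from_world" (4x4, takes a point from world to camera coordinates). Camera axes: x right, y down, z forward; pixel columns grow to the right and rows downward; lengths in m; the calibration is good to about 2 mm. A picture is of the moment at which its call begins. calibration takes no time and is no camera call.
- bot.close_job(): hands the job in, once; it reports no verdict.
Trained networks look in the newest picture that a camera, given by its name, has taken for a name from the list of things; names that differ only in an ending like _2 or _b are one class to them, and where a whole thing is asked for, a point or a joint stands for the part that bears it (a point fixed in the world has none). Each returns a list of dicts, best first, with "p" (0 to 1); they miss things now and then, are a little off and sometimes report something else, mostly with a low value. They report only what shows in the picture. A call takes as long as a camera call. They do not tell look-alikes from the thing itself.
- bot.boxes_of(camera, thing): "box" ([left, top, width, height] in pixels, round what is visible of it).
- bot.masks_of(camera, thing): "region" (400x640 bool, what is visible of it) and "box" ([left, top, width, height] in pixels, round what is visible of it).
- bot.place_of(camera, thing): "pixel" ([column, row] in pixels: a listed point, or the origin of a listed thing).
The state is a dict: "time": time; "qpos": joint angles; "dq": joint speeds; "joint_efforts": joint torques, N m; "tcp_pos": TCP position; "eef_rot": TCP orientation; "contact_force": force on the tool from outside, world axes, zero at the start; "moment": the same for the moment, N m; "gripper_width": finger opening in m.
Only numpy, scipy, OpenCV 4.12 (cv2) and the standard library are available. Lean on these libraries where they do the work, as an engineer would, in place of code of your own. Each camera call takes 0.05 s, during which the arm holds its last target. There are 200 camera calls.

### The job

Stand the red-lidded specimen canister upright on the quick clamp's steel plate, in front of its V-shaped jaw, and let go; then squeeze the orange trigger against the black grip, again and again, until the orange pad holds the canister firmly in the V, so that it can be opened one-handed later. Move the jaw with its trigger only, never by pushing it, squeeze moderately so that the canister is not crushed, and finally let go of the trigger and leave everything else on the desk where it stands.

Things in the scene. Friction and masses are not known exactly. Their poses are not given: they have to be found in the camera images.
- clamp: Quick clamp fixed to the desk. Origin: underside centre of its steel base plate, 100 x 345 x 8 mm. +y: direction in which the jaw closes; -x: side of grip and trigger; z up. Blue housing 88 x 74 mm centred at (-14, -62) mm, top 88 mm over the desk. Fixed 120 degree V jaw at the +y end, 8 to 70 mm over the desk, 83 mm wide, apex at (0, 150) mm, tips at y = 126 mm, open to -y.
- home (a point): Where the middle of the canister is when it stands on the plate (8 mm above the desk) and touches both faces of the V: clamp frame (0, 117.7, 68) mm. Axes as the clamp's.
- red_can_mid (a point): Middle (on the axis, half-way up) of the red-lidded canister: white plastic cylinder 56 mm in diameter, 92 mm high, with a red ribbed lid of 60 mm diameter from 94 to 120 mm; 120 mm high over all, about 0.32 kg; z up its axis. It stands on the desk.
- blue_can_mid (a point): Middle of the other canister, the same but for its blue lid; leave it alone.
- jaw: Sliding jaw: blue plate 50 x 10 x 50 mm on a toothed bar that runs through the housing, its knob sticking out behind, up to 45 mm past the plate's end. Origin on the bar's axis, 55 mm over the desk, at the jaw plate's front face; axes as the clamp's. Moves only to clamp +y, from y = 20 to 92 mm; the ratchet stops it from sliding back (steps of about 2.5 mm). Not to be pushed by the robot.
- pad: Orange sprung pad, 46 mm wide and high, in front of the jaw plate. Same origin as the jaw while relaxed; its face is 20 mm ahead (+y) of its origin. Pressed on the canister it yields up to 9 mm towards the jaw plate, 2.2 N per mm (20 N when fully pressed home, and rigid after that).
- trigger (a joint): Trigger: 0 released, 0.28 rad fully squeezed to the grip; springs back. Upright hinge at clamp (-51.5, -62) mm. Takes 3 to 9 N at mid-length while the jaw runs free. A squeeze moves the jaw about 10 mm, less under load, which it keeps. Once the canister is tight, 25 N at mid-length stalls it clearly short (near 0.18 rad); 14 N does not make it tight, over 40 N may crush the canister.
- trigger_mid (a point): Place to press the trigger, 70 mm out from its hinge, at mid-thickness: orange bar 100 mm long, 12 mm thick across, 40 to 70 mm above the desk. Released it leans 0.14 rad to the +y side of the clamp's -x axis, squeezed 0.14 rad to the -y side; this point then has moved 20 mm to clamp -y.
- handle_mid (a point): Middle of the fixed black grip opposite the trigger's: a bar along clamp x, 14 mm thick (clamp y), 40 to 70 mm above the desk, free from the housing at clamp x = -58 to its end at -165 mm. Outer faces of grip and trigger are about 57 mm apart released, 37 mm squeezed; nothing beside them.
- tube_rack: White tube rack 100 x 220 x 66 mm with four red-capped tubes (104 mm high), origin underside centre; leave alone.
- pipette: White pipette with a green collar, 230 mm long, 25 mm thick, lying on the desk, origin underside of its middle; leave alone.
- reagent_jar: Jar with a blue cap, 64 mm diameter, 85 mm high, origin underside centre; leave alone.
There are look-alikes about, which are no part of the job. What is shaped like the part that bears red_can_mid but green is not meant.

How it is judged:
On the way, in this order (a step that is already met when the one before it is completed fails the run):
1. the red-lidded canister stands released on the plate, between pad and V (x of red_can_mid in the frame of clamp between -0.02 and 0.02 m and y of red_can_mid in the frame of clamp between 0.075 and 0.125 m and z of red_can_mid in the frame of home below 0.005 m and angle between red_can_mid's own z axis and vertical below 0.08 rad and contact force between the fingers and anything else below 0.3 N), for 0.2 s.
2. the trigger is squeezed while the pad already bears on the canister (value of joint trigger above 0.06 rad and contact force between pad and anything else above 8 N), for 0.05 s.
At the end, for the whole second after the job is handed in: The red-lidded canister stands upright (within 0.08 rad) on the plate in the V, its middle within 8 mm of its home, the pad presses on it with more than 12 N, and the trigger has sprung back (below 0.05 rad) and is at rest (distance between red_can_mid and home below 0.008 m and angle between red_can_mid's own z axis and vertical below 0.08 rad and contact force between pad and anything else above 12 N and value of joint trigger below 0.05 rad and velocity of joint trigger below 0.05 rad/s); the robot touches nothing.
It fails at once if the canister is crushed: the pad presses with more than 60 N (contact force between pad and anything else above 60 N).
It fails at once if the robot pushes the jaw itself (more than 4 N) (contact force between any of the fingers, the arm and jaw above 4 N).
It fails at once if another thing on the desk is shifted by more than 30 mm (distance of any of blue_can_mid, tube_rack, pipette, reagent_jar from where it was at the start of the episode above 0.03 m).
It also fails if it takes over 72 s, if anything falls off the work surface, if the arm or the gripper's body presses on something with over 40 N, if the wrist force passes 120 N, or if a joint passes its speed limit or range.

## Working session

There is one attempt and no reset: what is moved stays moved. The work goes in short steps, Python scripts to look and compute and a tool call to move; the robot and the scene stay as the last step left them, time stands still between calls to the robot, and variables do not carry over. Pictures are saved under pics/ and viewed, about 8 in all and at most 12, crops included, and the job is handed in when it is done.

Besides the shell and the picture viewer there is one more tool, called after "Request:" as a command line: name --argument value ..., lists and objects as JSON in quotes. drive_tool: Moves the arm, as the interface text tells. Its arguments: {"type":"object","properties":{"plan":{"type":"string"},"newtons":{"type":"number"}},"required":["plan"]}

```bash
mkdir -p pics
cat > h.py <<'E'
import numpy as np, cv2
from workcell import bot
def ray(cam,px,z):
    c=bot.calibration(cam);K=np.array(c["mtx"]);T=np.array(c["camera_from_world"])
    R=T[:3,:3];o=-R.T@T[:3,3];d=R.T@np.linalg.inv(K)@np.array([px[0],px[1],1.]);return o+d*(z-o[2])/d[2]
def proj(cam,p):
    c=bot.calibration(cam);T=np.array(c["camera_from_world"]);q=np.array(c["mtx"])@(T@np.r_[p,1])[:3];return q[:2]/q[2]
def tri(pa,pb):
    A=[]
    for cam,px in (("scene",pa),("top",pb)):
        c=bot.calibration(cam);P=np.array(c["mtx"])@np.array(c["camera_from_world"])[:3]
        A+=[px[0]*P[2]-P[0],px[1]*P[2]-P[1]]
    v=np.linalg.svd(np.array(A))[2][-1];return v[:3]/v[3]
def tool(v):
    s=bot.observe();return np.array(s["eef_rot"]).T@v
E
python3 - <<'E'
from h import *
np.set_printoptions(precision=4,suppress=True)
ims=[]
for c in("scene","top"):
    im=bot.camera(c);ims.append(im);cv2.imwrite(f"pics/{c}0.png",im)
zs=dict(clamp=0,home=.068,red_can_mid=.06,blue_can_mid=.06,jaw=.055,pad=.055,trigger_mid=.055,handle_mid=.055,tube_rack=0,pipette=0,reagent_jar=0)
for n,z in zs.items():
    for c in("scene","top"):
        for r in bot.place_of(c,n)[:3]: print(n,c,np.round(r["pixel"],1),round(r["p"],2),ray(c,r["pixel"],z)[:2])
s=bot.observe();print(s["time"],s["tcp_pos"],s["eef_rot"],s["gripper_width"])
E
```

```text
clamp scene [330.5 210.5] 0.83 [ 0.5991 -0.011 ]
clamp top [323. 201.] 0.89 [ 0.5776 -0.0243]
clamp top [284.8 189.5] 0.54 [0.6119 0.0997]
home scene [375.4 194.1] 0.81 [0.5936 0.1032]
home top [282.  189.6] 0.76 [0.6014 0.1009]
red_can_mid scene [466.3 130.4] 0.78 [0.3664 0.3775]
red_can_mid scene [455.4 159.1] 0.63 [0.4726 0.3282]
red_can_mid scene [405.5 156.6] 0.63 [0.4632 0.194 ]
red_can_mid top [252.9 233.1] 0.87 [0.4679 0.1848]
red_can_mid top [193.5 170.5] 0.86 [0.6557 0.3775]
red_can_mid top [210.5 233.1] 0.76 [0.4647 0.313 ]
blue_can_mid scene [198.4 164.7] 0.66 [ 0.4896 -0.3686]
jaw scene [340.6 199.8] 0.65 [0.602 0.015]
jaw scene [423.1 266.4] 0.37 [0.7872 0.2017]
jaw scene [329.6 213.1] 0.17 [ 0.6422 -0.0131]
jaw top [305.  191.3] 0.68 [0.5997 0.0316]
pad top [311.7 192.2] 0.37 [0.5974 0.011 ]
pad top [387.9 151. ] 0.35 [ 0.7321 -0.222 ]
trigger_mid scene [311.5 161.3] 0.63 [ 0.4747 -0.0627]
trigger_mid top [336.  229.9] 0.41 [ 0.484  -0.0657]
handle_mid scene [294.9 155.7] 0.77 [ 0.4546 -0.1091]
handle_mid scene [454.  158.9] 0.67 [0.4677 0.3264]
handle_mid top [354.7 236.8] 0.55 [ 0.4646 -0.1225]
tube_rack scene [422.8 268.9] 0.6 [0.7679 0.2131]
tube_rack scene [311.2 160.9] 0.42 [ 0.428  -0.0671]
tube_rack top [250.1 142.7] 0.85 [0.7643 0.2193]
pipette scene [312.  277.2] 0.68 [ 0.7895 -0.0555]
pipette top [332.3 135.7] 0.85 [ 0.7939 -0.0497]
reagent_jar scene [330.4 212.1] 0.43 [ 0.6041 -0.0113]
reagent_jar top [385.4 150.3] 0.59 [ 0.7487 -0.2237]
1.2 [ 0.2584 -0.6236  0.2313] [[ 0.9238  0.3828 -0.    ]
 [ 0.3828 -0.9238 -0.    ]
 [-0.      0.     -1.    ]] 0.08555965272316
```

View pics/scene0.png

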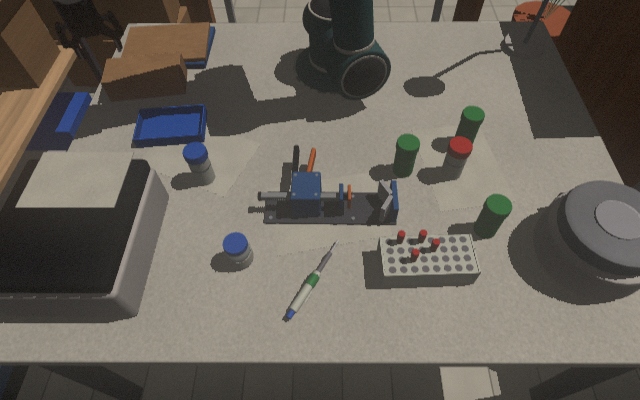

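View pics/top0.png

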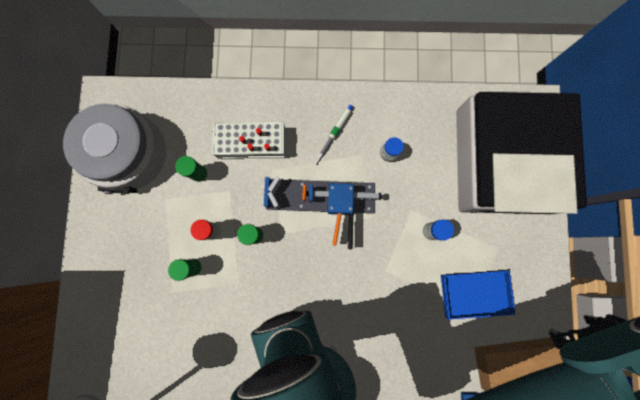

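The scene view shows the red can near (458,158), with green look-alikes at (405,155), (470,125) and (493,215). The clamp sits around (330,200) with its V at the right. In the top view the red lid is at (201,230), the V at (270,193) and the trigger at (337,230). Clamp +y is about world +y. I'll fit the clamp pose and overlay it.

```bash
cat >> h.py <<'E'
def W(pose,p): # clamp->world
    x,y,a=pose;c,s=np.cos(a),np.sin(a);return np.array([x+c*p[0]-s*p[1],y+s*p[0]+c*p[1],p[2]])
E
cat > fit.py <<'E'
from h import *
from scipy.optimize import least_squares
np.set_printoptions(precision=4,suppress=True)
im={c:bot.camera(c) for c in("scene","top")}
M=dict(home=(0,.1177,.068),trigger_mid=(-.1208,-.0522,.055),handle_mid=(-.1115,-.096,.055),clamp=(0,0,0),jaw=(0,.02,.055))
obs=[]
for n,m in M.items():
    for c in im:
        r=bot.place_of(c,n)
        if r: obs.append((n,c,m,np.array(r[0]["pixel"])))
f=lambda q:np.concatenate([proj(c,W(q,m))-p for n,c,m,p in obs])
r=least_squares(f,[.59,-.015,0],loss="soft_l1",f_scale=1.5);print("pose",r.x)
for o,e in zip(obs,f(r.x).reshape(-1,2)):print(o[0],o[1],e)
np.save("clamp.npy",r.x)
for c in im:
    k=im[c].astype(int);m=((k[...,2]>100)&(k[...,1]<70)&(k[...,0]<70)).astype(np.uint8)
    n,l,st,ce=cv2.connectedComponentsWithStats(m)
    for i in range(1,n):
        if st[i,4]>60:print(c,"red",st[i],ce[i],ray(c,ce[i],.115 if c=="top" else .107))
P=[(x,y,.008) for x,y in((-.05,-.1725),(.05,-.1725),(.05,.1725),(-.05,.1725))]
H=[(-.058,-.099,.088),(.03,-.099,.088),(.03,-.025,.088),(-.058,-.025,.088)]
V=[(-.0415,.126,.07),(0,.15,.07),(.0415,.126,.07)]
T=[(-.0515,-.062,.07),(-.1505,-.048,.07)]
tiles=[]
for c in im:
    S=5 if c=="top" else 5
    u=proj(c,W(r.x,(-.03,0,.05))).astype(int);x0,y0=u-[80,50]
    a=cv2.resize(im[c][y0:y0+100,x0:x0+160],None,fx=S,fy=S,interpolation=cv2.INTER_CUBIC)
    a=cv2.convertScaleAbs(a,alpha=1.6)
    for L,cl,col in((P,1,(0,255,0)),(H,1,(0,255,255)),(V,0,(255,0,255)),(T,0,(255,255,0))):
        pts=np.array([((proj(c,W(r.x,p))-[x0,y0]+.5)*S) for p in L]).astype(int)
        cv2.polylines(a,[pts],bool(cl),col,1)
    tiles.append(a[:500])
cv2.imwrite("pics/fit.png",cv2.resize(np.vstack(tiles),(480,600)) if 0 else tiles[1]);cv2.imwrite("pics/fit_s.png",tiles[0])
E
python3 fit.py
```

```text
pose [ 0.5933 -0.0144  0.0111]
home scene [1.0077 1.1789]
home top [-0.5885  2.5616]
trigger_mid scene [0.7136 0.4253]
trigger_mid top [2.2609 2.3478]
handle_mid scene [2.2593 5.3532]
handle_mid top [-2.924  -3.2376]
clamp scene [-0.4543 -2.5238]
jaw scene [-6.294   1.6116]
jaw top [7.8094 1.8538]
scene red [450 136  22  18 307] [460.684 144.456] [0.4616 0.3328 0.107 ]
top red [191 220  20  20 310] [200.9194 229.4161] [0.4734 0.3245 0.115 ]
```

View pics/fit.png

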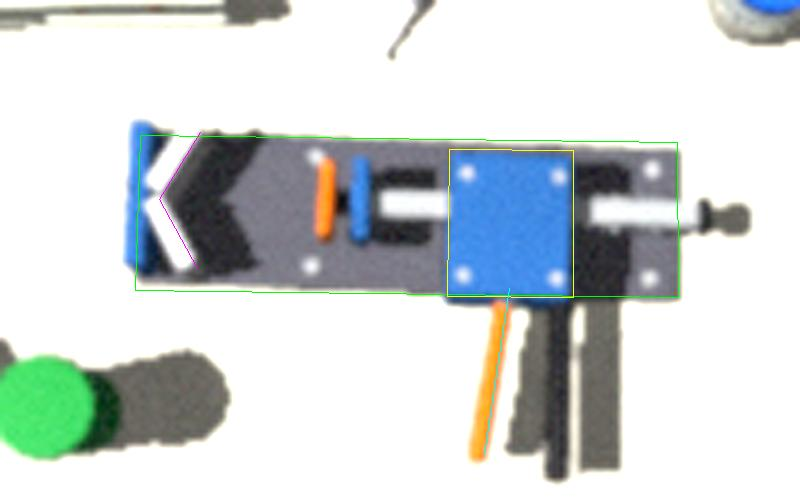

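The top crop shows the overlay fitting the clamp to about 2-4 mm. The real plate is turned about 0.01 rad more: its top edge runs (150,137) to (678,150). The trigger is 6 px left of the drawn line. Next I'll fit the red lid from its silhouette in both cameras.

```bash
cat > can.py <<'E'
from h import *
from scipy.optimize import least_squares
np.set_printoptions(precision=4,suppress=True)
t=np.linspace(0,2*np.pi,40)
def box(c,x,y,z0):
    p=np.array([proj(c,(x+.03*np.cos(a),y+.03*np.sin(a),z0+z)) for a in t for z in(.094,.12)]);return np.r_[p.min(0),p.max(0)]
def find(z0=0,g=(.468,.324)):
    B={}
    for c in("scene","top"):
        k=bot.camera(c).astype(int);m=((k[...,2]>1.8*k[...,1])&(k[...,2]>1.8*k[...,0])&(k[...,2]>50)).astype(np.uint8)
        n,l,st,ce=cv2.connectedComponentsWithStats(m)
        u=proj(c,(*g,z0+.107));i=min((i for i in range(1,n) if st[i,4]>100),key=lambda i:np.hypot(*(ce[i]-u)))
        b=st[i];B[c]=np.array([b[0],b[1],b[0]+b[2],b[1]+b[3]])-.5
    for cs in(("scene","top"),("scene",),("top",)):
        r=least_squares(lambda q:np.concatenate([box(c,q[0],q[1],z0)-B[c] for c in cs]),g);print(cs,r.x,r.fun)
if __name__=="__main__":find()
E
python3 can.py
sed -i 's/^r=least.*/from types import SimpleNamespace as N;r=N(x=np.array([.594,-.0135,.021]))/' fit.py; python3 fit.py >/dev/null
```

```text
('scene', 'top') [0.4687 0.3287] [-2.5658 -0.7919  0.0957  4.9791 -2.2007  0.9506 -0.5716  2.0438]
('scene',) [0.4611 0.3333] [-1.3125 -2.9332  1.2775  2.7171]Traceback (most recent call last):
  File "can.py", line 16, in <module>
    if __name__=="__main__":find()
                            ~~~~^^
  File "can.py", line 15, in find
    r=least_squares(lambda q:np.concatenate([box(c,q[0],q[1],z0)-B[c] for c in cs]),g);print(cs,r.x,r.fun)
    return func(*args, **kwargs)
    vector_fun = VectorFunction(
        fun_wrapped,
    ...<6 lines>...
        workers=workers
    )
    self.J, dct = approx_derivative(
                  ~~~~~~~~~~~~~~~~~^
        self.fun_wrapped, self.x, f0=self.f, **finite_diff_options
        ^^^^^^^^^^^^^^^^^^^^^^^^^^^^^^^^^^^^^^^^^^^^^^^^^^^^^^^^^^
    )
    ^
    J, _nfev = _dense_difference(fun_wrapped, x0, f0, h,
               ~~~~~~~~~~~~~~~~~^^^^^^^^^^^^^^^^^^^^^^^^
                             use_one_sided, method,
                             ^^^^^^^^^^^^^^^^^^^^^^
                             mf)
                             ^^^
    df = [f_eval
[... 304 characters left out ...]
**self.kwargs)
           ~~~~~~^^^^^^^^^^^^^^^^^^^^^^^^^^^^^^
  File "can.py", line 15, in <lambda>
    r=least_squares(lambda q:np.concatenate([box(c,q[0],q[1],z0)-B[c] for c in cs]),g);print(cs,r.x,r.fun)
                                             ~~~^^^^^^^^^^^^^^^^
  File "can.py", line 6, in box
    p=np.array([proj(c,(x+.03*np.cos(a),y+.03*np.sin(a),z0+z)) for a in t for z in(.094,.12)]);return np.r_[p.min(0),p.max(0)]
                ~~~~^^^^^^^^^^^^^^^^^^^^^^^^^^^^^^^^^^^^^^^^^^
  File "h.py", line 7, in proj
    c=bot.calibration(cam);T=np.array(c["camera_from_world"]);q=np.array(c["mtx"])@(T@np.r_[p,1])[:3];return q[:2]/q[2]
ValueError: time passes only in moves, steps and waits
```

View pics/fit_s.png

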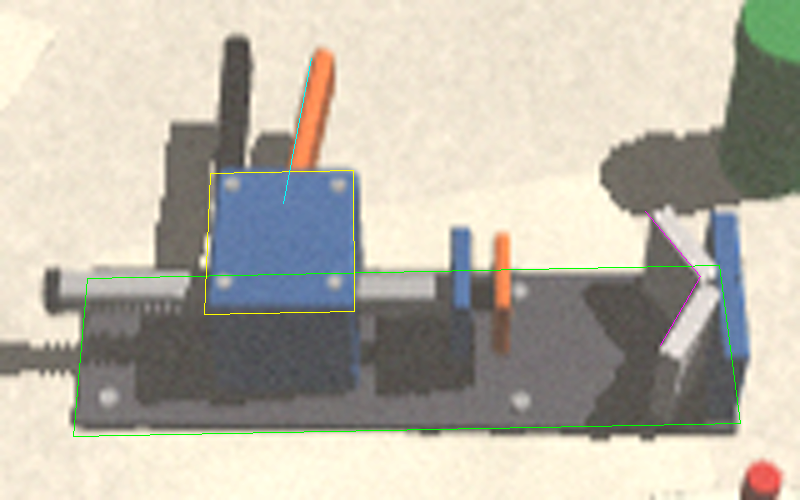

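View pics/fit.png

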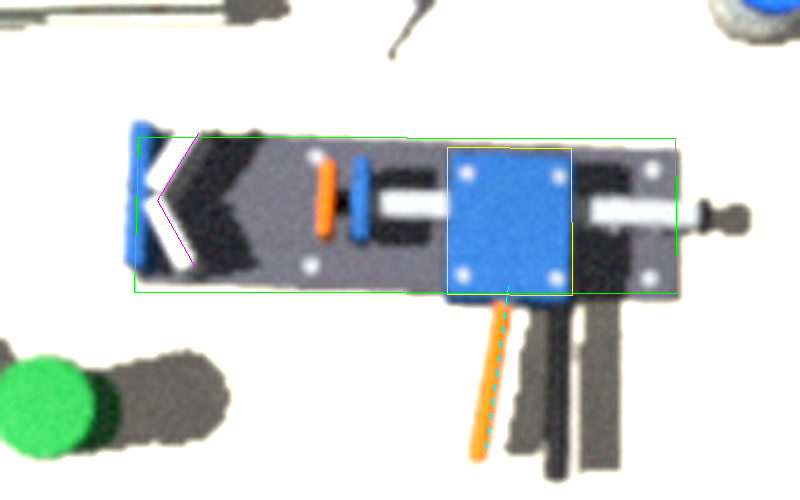

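The overlays show the yaw sign went the wrong way: at 0.011 the lines tilt 0.75°, and the plate itself tilts about 1.4°. So yaw ≈ 0, and the clamp is at about (0.5935, -0.0145). That also explains the trigger offset. The can is at about (0.471, 0.326). Moving.

Request:
drive_tool --plan "1 0 0 0 0 0 7.5;1 0 0 0 0 0 7.5;1 0 0 0 0 0 7.5;1 0.03 -0.055 0 0 0 0;1 0.03 -0.055 0 0 0 0;1 0.03 -0.055 0 0 0 0;1 0.03 -0.055 0 0 0 0;1 0.03 -0.055 0 0 0 0;1 0.03 -0.055 0 0 0 0;1 0.03 -0.055 0 0 0 0;1 0.03 -0.055 0 0 0 0"

```text
time: 3.88
tcp_pos: [0.4984, -0.1827, 0.2316]
eef_rot: [[1.0, 0.0, 0.001], [0.0, -1.0, -0.0], [0.001, 0.0, -1.0]]
contact_force: [0.8, -1.1, 0.6]
gripper_width: 0.0856
```

Request:
drive_tool --plan "1 -0.0027 -0.051 0 0 0 0;1 -0.0027 -0.051 0 0 0 0;1 -0.0027 -0.051 0 0 0 0;1 -0.0027 -0.051 0 0 0 0;1 -0.0027 -0.051 0 0 0 0;1 -0.0027 -0.051 0 0 0 0;1 -0.0027 -0.051 0 0 0 0;1 -0.0027 -0.051 0 0 0 0;1 -0.0027 -0.051 0 0 0 0;1 -0.0027 -0.051 0 0 0 0;1 0 0 0 0 0 0"

```text
time: 5.25
tcp_pos: [0.47, 0.328, 0.2308]
eef_rot: [[1.0, 0.003, -0.001], [0.003, -1.0, -0.0], [-0.001, 0.0, -1.0]]
contact_force: [0.3, -0.1, -0.3]
gripper_width: 0.0856
```

Run:
```python
from h import *
im=bot.camera("scene")
a=cv2.resize(im[40:200,370:530],None,fx=4,fy=4,interpolation=cv2.INTER_CUBIC)
b=cv2.resize(bot.camera("top")[150:310,120:280],None,fx=4,fy=4,interpolation=cv2.INTER_CUBIC)
cv2.imwrite("pics/pre.png",cv2.resize(cv2.convertScaleAbs(np.hstack([a,b]),alpha=1.5),(800,400)))
print(bot.observe()["tcp_pos"])
```

```text
[0.47052458 0.32545812 0.2310951 ]
```

View pics/pre.png

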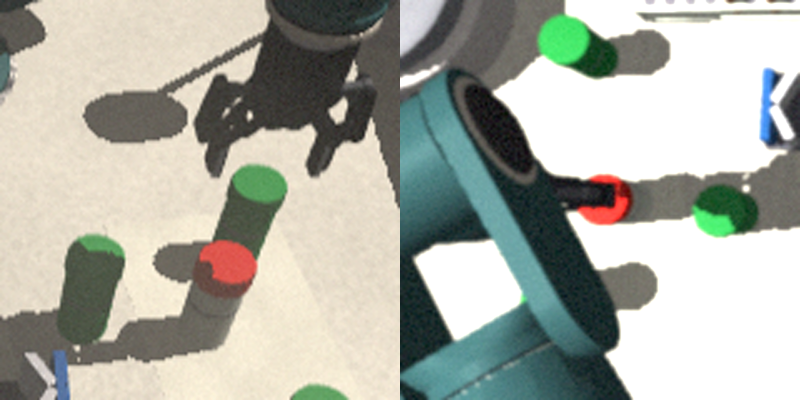

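The close view shows the open fingers above the red can, lid top at scene (460,145) and top (201,229.6). I'll triangulate those two points.

Run:
```python
from h import *
print(tri((460.4,144.5),(201.2,229.6)),ray("scene",(460.4,144.5),.12),ray("top",(201.2,229.6),.12),proj("scene",(.4705,.3255,.12)),proj("top",(.4705,.3255,.12)))
t=bot.observe()["tcp_pos"];print(proj("scene",t))
```

```text
[0.47306871 0.32493161 0.11936604] [0.47328888 0.32676111 0.12      ] [0.47272275 0.32196855 0.12      ] [459.72234607 143.696121  ] [199.92084676 230.34840413]
[471.21924948 112.44464315]
```

Request:
drive_tool --plan "1 0.0025 0 0.05 0 0 0;1 0 0 0.05 0 0 0;1 0 0 0.035 0 0 0;1 0 0 0.014 0 0 0;1 0 0 0 0 0 0;-1 0 0 0 0 0 0;-1 0 0 0 0 0 0;-1 0 0 0 0 0 0;-1 0 0 0 0 0 0;-1 0 0 0 0 0 0;-1 0 0 0 0 0 0;-1 0 0 0 0 0 0" --newtons 40

```text
time: 6.85
tcp_pos: [0.4739, 0.3257, 0.0843]
eef_rot: [[1.0, 0.0, 0.002], [0.0, -1.0, 0.001], [0.002, -0.001, -1.0]]
contact_force: [-0.4, -0.5, 5.8]
gripper_width: 0.0592
```

Request:
drive_tool --plan "-1 0 0 -0.05 0 0 0;-1 0.01 0 -0.05 0 0 0;-1 0.04 0 0 0 0 0;-1 0.04 0.01 0 0 0 0;-1 0.0295 0.04 0 0 0 0;-1 0 0.045 0 0 0 0;-1 0 0.045 0 0 0 0;-1 0 0.045 0 0 0 0;-1 0 0.03 0 0 0 0;-1 0 0.02 0 0 0 0;-1 0 0 0 0 0 0;-1 0 0 0 0 0 0"

```text
time: 8.35
tcp_pos: [0.5928, 0.091, 0.1824]
eef_rot: [[1.0, 0.0, 0.0], [0.0, -1.0, 0.0], [0.0, -0.0, -1.0]]
contact_force: [-0.1, -0.4, -3.5]
gripper_width: 0.0589
```

Run:
```python
from h import *
im=bot.camera("scene")
a=cv2.resize(im[100:260,260:460],None,fx=4,fy=4,interpolation=cv2.INTER_CUBIC)[:600]
cv2.imwrite("pics/carry.png",cv2.convertScaleAbs(a,alpha=1.5))
s=bot.observe();print(s["tcp_pos"],s["gripper_width"])
p=s["tcp_pos"]
for z in(-.082,.0): print(z,(proj("scene",(p[0],p[1],p[2]+z))-[260,100])*4)
```

```text
[0.59273614 0.09119308 0.1823558 ] 0.058708098987786075
-0.082 [446.51008504 345.37309783]
0.0 [457.28638081 262.10799949]
```

View pics/carry.png

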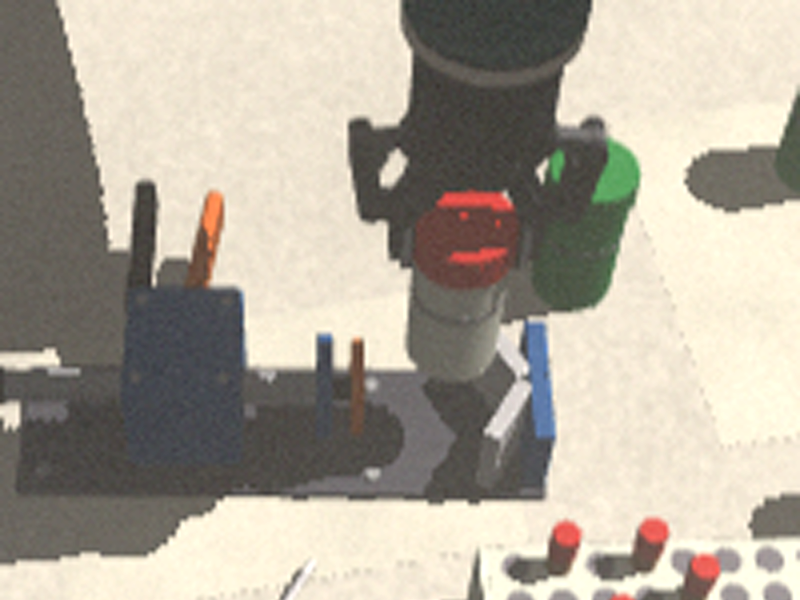

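The picture shows the can hanging upright between the pad (358,385) and the V (520,375). Lowering.

Request:
drive_tool --plan "-1 0 0 0.04 0 0 0;-1 0 0 0.03 0 0 0;-1 0 0 0.012 0 0 0;-1 0 0 0.005 0 0 0;-1 0 0 0.002 0 0 0;-1 0 0 0 0 0 0;-1 0 0 0 0 0 0"

```text
time: 9.28
tcp_pos: [0.593, 0.0904, 0.0941]
eef_rot: [[1.0, 0.0, 0.001], [0.0, -1.0, 0.0], [0.001, -0.0, -1.0]]
contact_force: [0.2, 0.5, -3.6]
gripper_width: 0.0591
```

Request:
drive_tool --plan "-1 0 0 0.0015 0 0 0;-1 0 0 0 0 0 0;-1 0 0 0.001 0 0 0;-1 0 0 0 0 0 0"

```text
time: 9.78
tcp_pos: [0.5933, 0.0904, 0.0923]
eef_rot: [[1.0, 0.0, 0.002], [0.0, -1.0, 0.0], [0.002, -0.0, -1.0]]
contact_force: [-3.6, 0.1, 10.0]
gripper_width: 0.0592
```

Request:
drive_tool --plan "1 0 0 0 0 0 0;1 0 0 0 0 0 0;1 0 0 0 0 0 0;1 0 0 0 0 0 0;1 0 0 0 0 0 0;1 0 0 0 0 0 0;1 0 0 -0.03 0 0 0;1 0 0 -0.05 0 0 0;1 0 0 -0.05 0 0 0;1 0 0 0 0 0 0"

```text
time: 11.02
tcp_pos: [0.594, 0.0905, 0.2254]
eef_rot: [[1.0, 0.0, 0.006], [0.0, -1.0, 0.001], [0.006, -0.001, -1.0]]
contact_force: [-0.5, 0.3, 0.5]
gripper_width: 0.085
```

Run:
```python
from h import *
im=bot.camera("scene")
a=cv2.resize(im[100:250,260:460],None,fx=4,fy=4,interpolation=cv2.INTER_CUBIC)[:600]
cv2.imwrite("pics/placed.png",cv2.convertScaleAbs(a,alpha=1.5))
print((proj("scene",(.593,.0905,.128))-[260,100])*4)
```

```text
[448.86452519 318.8758975 ]
```

View pics/placed.png

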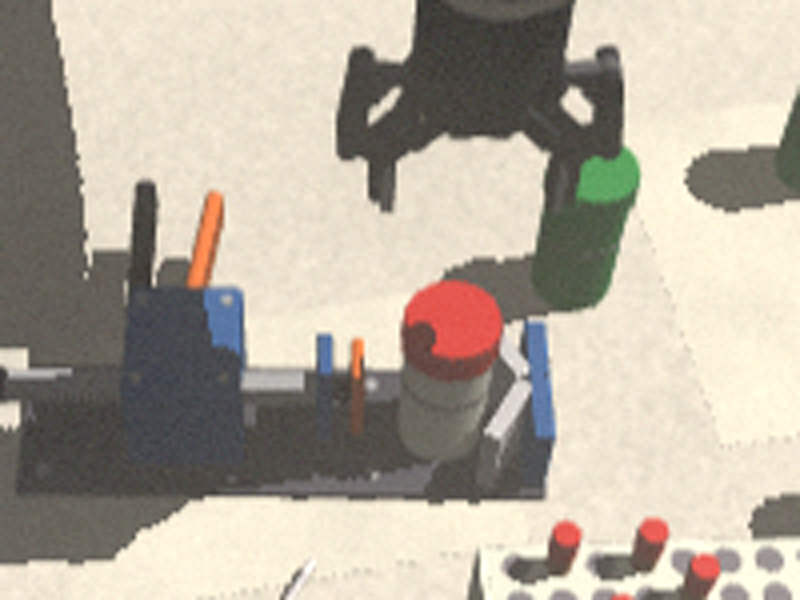

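The picture shows the can upright and released in front of the V, lid at (452,322), where it should be. Now to the trigger.

Request:
drive_tool --plan "1 -0.03 0.045 0 0 0 0;1 -0.03 0.045 0 0 0 0;1 -0.03 0.045 0 0 0 0;1 -0.0315 0.046 0 0 0 0;1 0 0 0 0 0 0;1 0 0 0.05 0 0 0;1 0 0 0.05 0 0 0;1 0 0 0.03 0 0 0;1 0 0 0 0 0 0"

```text
time: 12.2
tcp_pos: [0.4701, -0.0897, 0.088]
eef_rot: [[1.0, 0.001, -0.005], [0.001, -1.0, 0.001], [-0.005, -0.001, -1.0]]
contact_force: [0.6, -0.5, 1.8]
gripper_width: 0.0852
```

Run:
```python
from h import *
im=bot.camera("scene")
a=cv2.resize(im[100:220,240:400],None,fx=5,fy=5,interpolation=cv2.INTER_CUBIC)
cv2.imwrite("pics/trig.png",cv2.convertScaleAbs(a,alpha=1.6))
```

```text
(no output)
```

View pics/trig.png

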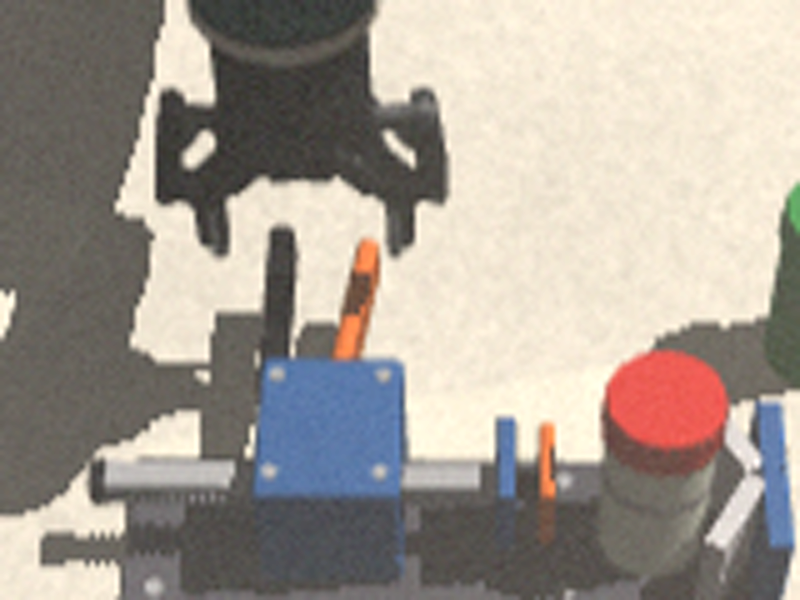

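The picture shows the open fingers (215,245) and (402,245) straddling the grip (280,240) and the trigger (368,250). Going down and making the first squeeze with low force.

Request:
drive_tool --plan "1 0.002 0.002 0.03 0 0 0;1 0 0 0.026 0 0 0;1 0 0.003 0 0 0 0;-1 0 0 0 0 0 0;-1 0 0 0 0 0 0;-1 0 0 0 0 0 0;-1 0 0 0 0 0 0;-1 0 0 0 0 0 0;-1 0 0 0 0 0 0" --newtons 20

```text
time: 13.38
tcp_pos: [0.4743, -0.0965, 0.0373]
eef_rot: [[1.0, -0.0, 0.003], [-0.0, -1.0, -0.002], [0.003, 0.002, -1.0]]
contact_force: [-4.1, -5.4, 8.9]
gripper_width: 0.0387
```

Request:
drive_tool --plan "0.7 0 0 0 0 0 0;0.7 0 0 0 0 0 0;0.7 0 0 0 0 0 0;0.7 0 0 0 0 0 0;-1 0 0 0 0 0 0;-1 0 0 0 0 0 0;-1 0 0 0 0 0 0;-1 0 0 0 0 0 0;-1 0 0 0 0 0 0"

```text
time: 14.5
tcp_pos: [0.4733, -0.0965, 0.0355]
eef_rot: [[1.0, 0.0, 0.0], [0.0, -1.0, -0.002], [0.0, 0.002, -1.0]]
contact_force: [-5.0, -6.5, 8.3]
gripper_width: 0.0384
```

```bash
cat > jaw.py <<'E'
from h import *
# orange pad in scene -> clamp y of its face (z~.078 top)
k=bot.camera("scene").astype(int)
m=((k[...,2]>1.5*k[...,0])&(k[...,2]>1.25*k[...,1])&(k[...,2]>60)).astype(np.uint8)
m[:180]=0;m[:,:332]=0;m[225:]=0;m[:,385:]=0
ys,xs=np.nonzero(m)
for r in sorted(set(ys)):
    pass
x=np.median(xs);y=np.median(ys);print("pad px",x,y,xs.min(),xs.max(),len(xs),"clamp y centre",ray("scene",(x,y),.055)[1]+.0145)
s=bot.observe();print(s["time"],s["tcp_pos"],s["gripper_width"],s["contact_force"])
E
python3 jaw.py
```

```text
pad px 372.0 186.0 353 384 314 clamp y centre 0.11203704600853653
14.55 [ 0.47330326 -0.09654577  0.03545505] 0.03861684422458079 [-4.6363331  -6.4734977   9.17670864]
```

Request:
drive_tool --plan "0.7 0 0 0 0 0 0;0.7 0 0 0 0 0 0;0.7 0 0 0 0 0 0;0.7 0 0 0 0 0 0;-1 0 0 0 0 0 0;-1 0 0 0 0 0 0;-1 0 0 0 0 0 0;-1 0 0 0 0 0 0;-1 0 0 0 0 0 0"

```text
time: 15.68
tcp_pos: [0.4735, -0.0965, 0.0356]
eef_rot: [[1.0, 0.0, 0.001], [0.0, -1.0, -0.002], [0.001, 0.002, -1.0]]
contact_force: [-3.7, -5.6, 7.9]
gripper_width: 0.0385
```

```bash
sed -i 's/(k\[...,2\]>60)/(k[...,2]>60)\&(k[...,1]>.4*k[...,2])/' jaw.py; python3 jaw.py
python3 - <<'E'
from h import *
a=cv2.resize(bot.camera("scene")[140:230,300:420],None,fx=5,fy=5,interpolation=cv2.INTER_CUBIC)
cv2.imwrite("pics/j3.png",cv2.convertScaleAbs(a,alpha=1.6))
E
```

```text
pad px 370.0 189.0 355 384 171 clamp y centre 0.1062973496637411
15.725 [ 0.47348279 -0.09654026  0.03564312] 0.038853572905215045 [-4.40684823 -7.41631562  8.67262415]
```

View pics/j3.png

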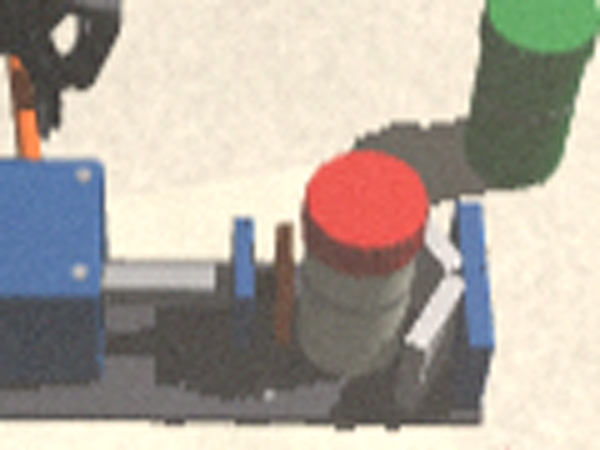

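The jaw moves about 10 mm per squeeze, and the pad at (285,280) is now close to the can. Continuing.

Request:
drive_tool --plan "0.7 0 0 0 0 0 0;0.7 0 0 0 0 0 0;0.7 0 0 0 0 0 0;0.7 0 0 0 0 0 0;-1 0 0 0 0 0 0;-1 0 0 0 0 0 0;-1 0 0 0 0 0 0;-1 0 0 0 0 0 0;-1 0 0 0 0 0 0"

```text
time: 16.9
tcp_pos: [0.4735, -0.0965, 0.0356]
eef_rot: [[1.0, 0.0, 0.001], [0.0, -1.0, -0.002], [0.001, 0.002, -1.0]]
contact_force: [-4.9, -7.3, 8.0]
gripper_width: 0.0387
```

Request:
drive_tool --plan "0.7 0 0 0 0 0 0;0.7 0 0 0 0 0 0;0.7 0 0 0 0 0 0;0.7 0 0 0 0 0 0;-1 0 0 0 0 0 0;-1 0 0 0 0 0 0;-1 0 0 0 0 0 0;-1 0 0 0 0 0 0;-1 0 0 0 0 0 0"

```text
time: 18.02
tcp_pos: [0.4735, -0.0965, 0.0357]
eef_rot: [[1.0, 0.0, 0.001], [0.0, -1.0, -0.002], [0.001, 0.002, -1.0]]
contact_force: [-5.1, -6.8, 7.9]
gripper_width: 0.0385
```

Request:
drive_tool --plan "0.7 0 0 0 0 0 0;0.7 0 0 0 0 0 0;0.7 0 0 0 0 0 0;0.7 0 0 0 0 0 0;-1 0 0 0 0 0 0;-1 0 0 0 0 0 0;-1 0 0 0 0 0 0;-1 0 0 0 0 0 0;-1 0 0 0 0 0 0;-1 0 0 0 0 0 0" --newtons 22

```text
time: 19.27
tcp_pos: [0.4735, -0.0965, 0.0357]
eef_rot: [[1.0, 0.0, 0.001], [0.0, -1.0, -0.002], [0.001, 0.002, -1.0]]
contact_force: [-5.1, -6.0, 9.1]
gripper_width: 0.0382
```

Request:
drive_tool --plan "0.7 0 0 0 0 0 0;0.7 0 0 0 0 0 0;0.7 0 0 0 0 0 0;0.7 0 0 0 0 0 0;-1 0 0 0 0 0 0;-1 0 0 0 0 0 0;-1 0 0 0 0 0 0;-1 0 0 0 0 0 0;-1 0 0 0 0 0 0;-1 0 0 0 0 0 0" --newtons 25

```text
time: 20.52
tcp_pos: [0.4735, -0.0966, 0.0357]
eef_rot: [[1.0, 0.0, 0.001], [0.0, -1.0, -0.002], [0.001, 0.002, -1.0]]
contact_force: [-5.1, -7.2, 8.9]
gripper_width: 0.0384
```

Run:
```python
from h import *
a=cv2.resize(bot.camera("scene")[140:230,300:420],None,fx=5,fy=5,interpolation=cv2.INTER_CUBIC)
cv2.imwrite("pics/j7.png",cv2.convertScaleAbs(a,alpha=1.6))
```

```text
(no output)
```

View pics/j7.png

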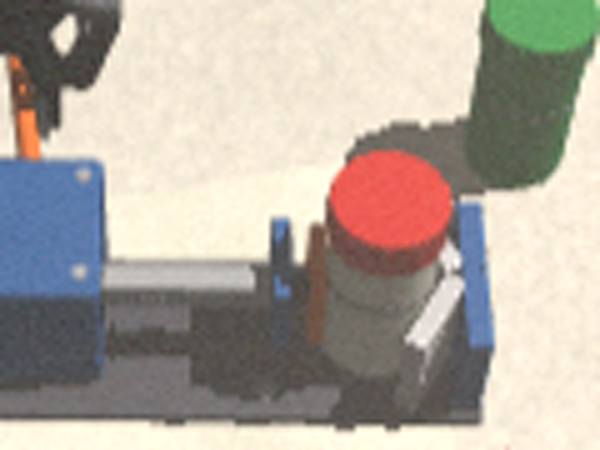

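The picture shows the can pushed into the V, lid now at (390,200), with the pad bearing on it. Continuing at 25 N.

Request:
drive_tool --plan "0.7 0 0 0 0 0 0;0.7 0 0 0 0 0 0;0.7 0 0 0 0 0 0;0.7 0 0 0 0 0 0;0.7 0 0 0 0 0 0;-1 0 0 0 0 0 0;-1 0 0 0 0 0 0;-1 0 0 0 0 0 0;-1 0 0 0 0 0 0;-1 0 0 0 0 0 0;-1 0 0 0 0 0 0" --newtons 25

```text
time: 21.95
tcp_pos: [0.4735, -0.0966, 0.0359]
eef_rot: [[1.0, -0.0, 0.001], [-0.0, -1.0, -0.002], [0.001, 0.002, -1.0]]
contact_force: [-5.8, -7.4, 11.1]
gripper_width: 0.0386
```

Request:
drive_tool --plan "0.7 0 0 0 0 0 0;0.7 0 0 0 0 0 0;0.7 0 0 0 0 0 0;0.7 0 0 0 0 0 0;0.7 0 0 0 0 0 0;-1 0 0 0 0 0 0;-1 0 0 0 0 0 0;-1 0 0 0 0 0 0;-1 0 0 0 0 0 0;-1 0 0 0 0 0 0;-1 0 0 0 0 0 0"

```text
time: 23.32
tcp_pos: [0.4736, -0.0955, 0.0359]
eef_rot: [[1.0, 0.0, 0.001], [0.0, -1.0, 0.0], [0.001, -0.0, -1.0]]
contact_force: [-5.2, 4.7, 12.8]
gripper_width: 0.04
```

Request:
drive_tool --plan "0.7 0 0 0 0 0 0;0.7 0 0 0 0 0 0;0.7 0 0 0 0 0 0;0.7 0 0 0 0 0 0;0.7 0 0 0 0 0 0;-1 0 0 0 0 0 0;-1 0 0 0 0 0 0;-1 0 0 0 0 0 0;-1 0 0 0 0 0 0;-1 0 0 0 0 0 0;-1 0 0 0 0 0 0"

```text
time: 24.7
tcp_pos: [0.4735, -0.0955, 0.0358]
eef_rot: [[1.0, 0.0, 0.001], [0.0, -1.0, 0.0], [0.001, -0.0, -1.0]]
contact_force: [-5.7, 4.8, 12.5]
gripper_width: 0.0404
```

Request:
drive_tool --plan "0.7 0 0 0 0 0 0;0.7 0 0 0 0 0 0;0.7 0 0 0 0 0 0;0.7 0 0 0 0 0 0;0.7 0 0 0 0 0 0;-1 0 0 0 0 0 0;-1 0 0 0 0 0 0;-1 0 0 0 0 0 0;-1 0 0 0 0 0 0;-1 0 0 0 0 0 0;-1 0 0 0 0 0 0"

```text
time: 26.08
tcp_pos: [0.4735, -0.0955, 0.0359]
eef_rot: [[1.0, 0.0, 0.001], [0.0, -1.0, 0.0], [0.001, -0.0, -1.0]]
contact_force: [-4.9, 5.1, 12.8]
gripper_width: 0.0404
```

Run:
```python
from h import *
a=cv2.resize(bot.camera("scene")[140:230,270:420],None,fx=5,fy=5,interpolation=cv2.INTER_CUBIC)
cv2.imwrite("pics/j11.png",cv2.convertScaleAbs(a,alpha=1.6))
```

```text
(no output)
```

View pics/j11.png

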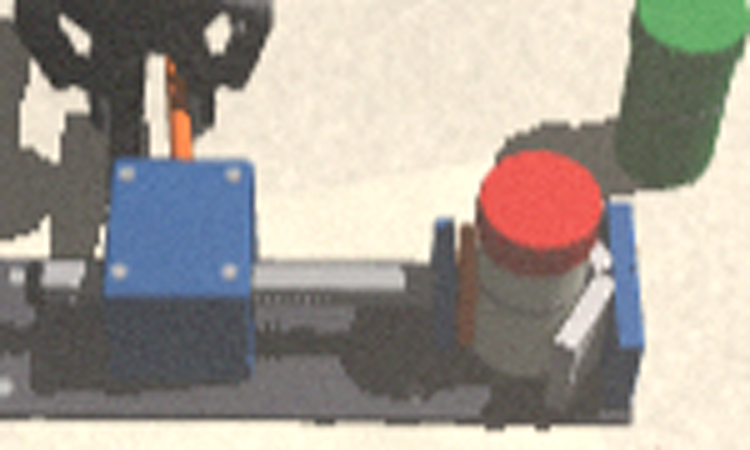

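The picture shows the can seated in the V and the jaw-to-pad gap cut from 42 to 23 px. The squeeze ends at the same 40.4 mm twice, so it has stalled. Letting go and backing off upwards, then checking.

Request:
drive_tool --plan "1 0 0 0 0 0 0;1 0 0 0 0 0 0;1 0 0 0 0 0 0;1 0 0 0 0 0 0;1 0 0 0 0 0 0;1 0 -0.004 0 0 0 0;1 0 0 0 0 0 0;1 0 0 -0.03 0 0 0;1 0 0 -0.05 0 0 0;1 0 0 -0.04 0 0 0;1 -0.02 0 0 0 0 0;1 0 0 0 0 0 0"

```text
time: 27.62
tcp_pos: [0.4529, -0.0916, 0.1552]
eef_rot: [[1.0, -0.0, 0.001], [-0.0, -1.0, -0.0], [0.001, 0.0, -1.0]]
contact_force: [-0.7, 0.3, 0.2]
gripper_width: 0.0852
```

Run:
```python
from h import *
np.set_printoptions(precision=3,suppress=True,linewidth=200)
k=bot.camera("scene");t=bot.camera("top")
print(k[186:206:3,354:368].tolist()[0:0])
for r in(186,192,198,204):print(r,[f"{p[2]},{p[1]},{p[0]}" for p in k[r,353:370]])
K0=cv2.imread("pics/scene0.png")
for r in(192,198):print("start",r,[f"{p[2]},{p[1]},{p[0]}" for p in K0[r,336:354]])
# px per mm along clamp y near jaw
print([proj("scene",(.5935,-.0145+y,.070)).round(1) for y in(.02,.04,.07,.08,.09)])
# orange trigger in scene, both states
for n,i in(("start",K0),("now",k)):
    i=i.astype(int);m=(i[...,2]>1.5*i[...,0])&(i[...,2]>1.25*i[...,1])&(i[...,2]>60)
    ys,xs=np.nonzero(m[145:175,295:330]);print(n,len(xs),[(y+145,round(295+xs[ys==y].mean(),1)) for y in sorted(set(ys))[::5]])
print(bot.place_of("scene","red_can_mid")[:3], proj("scene",(.5935,.1032,.068)))
import can; can.find(.008,(.5935,.1032))
```

```text
[]
186 ['161,155,140', '157,152,136', '71,70,70', '60,74,101', '53,53,57', '53,54,57', '94,93,89', '158,151,137', '133,123,110', '73,57,49', '70,54,44', '72,53,45', '83,62,58', '64,48,44', '72,48,45', '64,45,40', '89,52,46']
192 ['114,109,101', '94,93,86', '52,53,54', '53,53,56', '52,52,53', '46,46,50', '76,73,73', '116,113,102', '76,65,55', '71,55,45', '71,54,46', '71,49,42', '66,60,49', '68,64,56', '70,68,61', '67,61,57', '66,51,45']
198 ['60,56,56', '63,60,55', '50,52,51', '62,74,97', '62,78,104', '54,53,58', '54,52,54', '48,44,41', '49,47,43', '68,57,47', '71,52,45', '74,57,49', '68,59,50', '67,64,59', '61,59,54', '63,63,55', '67,62,59']
204 ['54,48,47', '52,50,45', '51,50,53', '51,52,53', '51,53,54', '50,46,50', '53,52,50', '55,53,51', '61,50,44', '68,53,44', '63,46,38', '71,54,47', '67,64,60', '66,64,57', '73,71,64', '69,65,60', '68,64,61']
start 192 ['96,94,87', '95,94,86', '99,94,87', '58,61,68', '61,77,104', '61,77,104', '57,77,106', '80,78,76', '99,97,91', '99,95,89', '100,97,91', '72,63,56', '131,79,56', '156,87,55', '166,92,58', '103,95,88', '98,95,89', '117,113,104']
sta
[... 2193 characters left out ...]
**self.kwargs)
           ~~~~~~^^^^^^^^^^^^^^^^^^^^^^^^^^^^^^
  File "can.py", line 15, in <lambda>
    r=least_squares(lambda q:np.concatenate([box(c,q[0],q[1],z0)-B[c] for c in cs]),g);print(cs,r.x,r.fun)
                                             ~~~^^^^^^^^^^^^^^^^
  File "can.py", line 6, in box
    p=np.array([proj(c,(x+.03*np.cos(a),y+.03*np.sin(a),z0+z)) for a in t for z in(.094,.12)]);return np.r_[p.min(0),p.max(0)]
                ~~~~^^^^^^^^^^^^^^^^^^^^^^^^^^^^^^^^^^^^^^^^^^
  File "h.py", line 7, in proj
    c=bot.calibration(cam);T=np.array(c["camera_from_world"]);q=np.array(c["mtx"])@(T@np.r_[p,1])[:3];return q[:2]/q[2]
ValueError: time passes only in moves, steps and waits
```

Measured on the released jaw, the pad is compressed only about 5 mm (roughly 11 N), which is not enough. My 0.7 opening may have stopped the trigger from springing fully back. I'll squeeze again with full release between squeezes.

Request:
drive_tool --plan "1 0.02 0 0 0 0 0;1 0 0 0.04 0 0 0;1 0 0 0.05 0 0 0;1 0 0 0.03 0 0 0;1 0 0.004 0 0 0 0;-1 0 0 0 0 0 0;-1 0 0 0 0 0 0;-1 0 0 0 0 0 0;-1 0 0 0 0 0 0;-1 0 0 0 0 0 0;-1 0 0 0 0 0 0;-1 0 0 0 0 0 0" --newtons 25

```text
time: 29.38
tcp_pos: [0.4743, -0.0955, 0.0373]
eef_rot: [[1.0, 0.0, 0.003], [0.0, -1.0, 0.0], [0.003, -0.0, -1.0]]
contact_force: [-4.7, 6.3, 11.6]
gripper_width: 0.0405
```

```bash
cat > gap.py <<'E'
from h import *
# mean profiles over frames: jaw edges / pad edges in scene row 189-194 and 204
k=np.mean([bot.camera("scene").astype(float) for _ in range(3)],0)
for r0,r1 in((190,194),(203,207)):
    print(r0,[f"{p[2]:.0f},{p[1]:.0f},{p[0]:.0f}" for p in k[r0:r1,352:368].mean(0)])
print(bot.observe()["time"])
E
python3 gap.py
```

```text
190 ['117,112,104', '124,119,110', '127,121,111', '127,122,111', '69,69,67', '51,52,55', '51,51,54', '51,51,54', '52,52,54', '79,66,56', '70,54,46', '71,54,45', '72,54,45', '67,60,53', '68,64,60', '68,62,57']
203 ['52,49,47', '54,51,48', '52,49,47', '53,50,47', '52,51,51', '52,51,54', '51,52,55', '51,51,53', '52,50,51', '61,53,46', '68,52,44', '68,52,44', '69,53,45', '68,65,60', '69,67,62', '69,67,61']
29.525
```

Request:
drive_tool --plan "1 0 0 0 0 0 0;1 0 0 0 0 0 0;1 0 -0.004 0 0 0 0;1 0 0 0 0 0 0;1 0 0 0 0 0 0;1 0 0 0 0 0 0"

```text
time: 30.28
tcp_pos: [0.4732, -0.0917, 0.0348]
eef_rot: [[1.0, 0.0, -0.0], [0.0, -1.0, -0.0], [-0.0, 0.0, -1.0]]
contact_force: [0.7, 0.1, -0.3]
gripper_width: 0.0857
```

```bash
python3 gap.py
```

```text
190 ['118,113,105', '125,119,110', '115,111,103', '55,54,54', '52,52,54', '52,52,55', '52,52,55', '81,81,80', '126,121,112', '83,69,59', '70,55,45', '71,54,45', '72,54,46', '67,61,54', '69,65,61', '68,61,56']
203 ['52,50,48', '54,51,47', '53,51,48', '51,49,51', '52,52,55', '50,52,54', '51,51,54', '54,52,50', '53,50,47', '61,50,44', '69,53,44', '69,54,45', '69,54,45', '69,66,61', '69,67,61', '70,67,62']
30.425
```

Request:
drive_tool --plan "1 0 0.0035 0 0 0 0;-1 0 0 0 0 0 0;-1 0 0 0 0 0 0;-1 0 0 0 0 0 0;-1 0 0 0 0 0 0;-1 0 0 0 0 0 0;-1 0 0 0 0 0 0;-1 0 0 0 0 0 0;-1 0 0 0 0 0 0;-1 0 0 0 0 0 0" --newtons 30

```text
time: 31.68
tcp_pos: [0.4735, -0.0956, 0.0358]
eef_rot: [[1.0, 0.0, 0.0], [0.0, -1.0, -0.001], [0.0, 0.001, -1.0]]
contact_force: [-6.6, -3.0, 12.7]
gripper_width: 0.0402
```

```bash
python3 gap.py
```

```text
190 ['118,113,104', '125,120,110', '126,120,111', '127,122,112', '75,75,74', '51,52,54', '51,51,54', '52,52,55', '52,52,55', '78,66,56', '69,53,45', '70,54,45', '72,55,45', '67,60,52', '67,64,58', '68,61,56']
203 ['53,50,47', '53,50,48', '53,50,47', '53,50,47', '51,49,49', '51,52,54', '52,50,54', '51,51,54', '53,52,53', '60,52,45', '69,53,44', '69,52,44', '69,54,46', '68,65,59', '69,66,61', '68,66,61']
31.825
```

Request:
drive_tool --plan "1 0 0 0 0 0 0;1 0 0 0 0 0 0;1 0 -0.0035 0 0 0 0;1 0 0 0 0 0 0;1 0 0 0 0 0 0;1 0 0 0 0 0 0"

```text
time: 32.58
tcp_pos: [0.4732, -0.0917, 0.0348]
eef_rot: [[1.0, 0.0, -0.0], [0.0, -1.0, -0.0], [-0.0, 0.0, -1.0]]
contact_force: [-0.2, -0.9, -0.5]
gripper_width: 0.0853
```

```bash
python3 gap.py
```

```text
190 ['118,113,105', '125,120,110', '116,112,104', '54,54,54', '52,52,55', '52,52,55', '51,51,54', '82,81,80', '127,121,112', '82,69,58', '70,54,44', '71,53,44', '72,55,45', '68,61,54', '69,64,59', '68,61,56']
203 ['53,50,48', '53,50,47', '54,51,48', '52,52,54', '52,51,54', '51,52,54', '52,52,54', '54,51,50', '54,52,49', '61,51,45', '69,53,44', '68,52,43', '69,53,44', '67,64,59', '69,67,61', '71,69,63']
32.725
```

At 30 N it still falls back to the same tooth. The grip apparently passes on less than its nominal force, so I'll step up modestly to 34 N, which is below the 40 N limit.

Request:
drive_tool --plan "1 0 0.0035 0 0 0 0;-1 0 0 0 0 0 0;-1 0 0 0 0 0 0;-1 0 0 0 0 0 0;-1 0 0 0 0 0 0;-1 0 0 0 0 0 0;-1 0 0 0 0 0 0;-1 0 0 0 0 0 0;-1 0 0 0 0 0 0;-1 0 0 0 0 0 0" --newtons 34

```text
time: 33.98
tcp_pos: [0.4735, -0.0959, 0.0359]
eef_rot: [[1.0, 0.0, 0.001], [0.0, -1.0, -0.002], [0.001, 0.002, -1.0]]
contact_force: [-6.9, -5.7, 12.7]
gripper_width: 0.0395
```

```bash
python3 gap.py; python3 -c "
from h import *
s=bot.observe();print(s['joint_efforts'],s['moment'],s['contact_force'])"
```

```text
190 ['118,113,104', '125,119,110', '127,121,112', '127,122,112', '75,74,73', '51,51,53', '51,51,54', '51,51,54', '53,53,55', '78,68,59', '70,54,45', '70,53,43', '72,55,46', '67,59,52', '68,65,59', '69,61,56']
203 ['54,50,48', '53,50,48', '53,50,47', '53,50,48', '52,50,50', '51,51,54', '52,51,54', '51,51,54', '53,53,54', '60,52,46', '70,54,45', '68,52,44', '70,55,46', '68,65,59', '69,66,61', '69,68,62']
34.125
[  3.2394509  -36.45848036 -53.38965297   1.5130958   -1.36460178
   0.3366773 ] [-0.33689929  0.90851467  0.3692183 ] [-6.32637238 -6.72504971 12.93248232]
```

Request:
drive_tool --plan "1 0 0 0 0 0 0;1 0 0 0 0 0 0;1 0 -0.0035 0 0 0 0;1 0 0 0 0 0 0;1 0 0 0 0 0 0;1 0 0 0 0 0 0"

```text
time: 34.88
tcp_pos: [0.4732, -0.0917, 0.0348]
eef_rot: [[1.0, 0.0, -0.0], [0.0, -1.0, -0.0], [-0.0, 0.0, -1.0]]
contact_force: [1.2, 0.1, -0.3]
gripper_width: 0.0858
```

```bash
python3 gap.py
```

```text
190 ['117,113,105', '125,120,111', '116,112,104', '53,53,53', '52,52,55', '52,52,55', '51,51,55', '82,81,80', '127,121,112', '82,68,58', '70,53,45', '72,54,46', '71,54,45', '68,61,54', '69,64,59', '68,61,56']
203 ['52,49,47', '53,50,48', '53,51,48', '51,51,52', '51,51,53', '52,52,55', '52,51,54', '53,51,50', '53,50,48', '62,52,45', '69,53,45', '69,53,44', '70,54,46', '69,65,60', '70,67,62', '69,67,61']
35.025
```

The jaw position no longer changes with force; it reaches the pad's hard stop and falls back about 3.7 mm on release. I'll watch where it slips by releasing slowly.

Request:
drive_tool --plan "1 0 0.0035 0 0 0 0;-1 0 0 0 0 0 0;-1 0 0 0 0 0 0;-1 0 0 0 0 0 0;-1 0 0 0 0 0 0;-1 0 0 0 0 0 0;-1 0 0 0 0 0 0;-1 0 0 0 0 0 0;0.02 0 0 0 0 0 0;0.02 0 0 0 0 0 0" --newtons 28

```text
time: 36.28
tcp_pos: [0.4734, -0.0942, 0.0353]
eef_rot: [[1.0, 0.0, 0.0], [0.0, -1.0, 0.002], [0.0, -0.002, -1.0]]
contact_force: [-1.3, 11.8, 7.9]
gripper_width: 0.0432
```

```bash
cat > edge.py <<'E'
from h import *
p=np.mean([bot.camera("scene").astype(float) for _ in range(2)],0)[190:194,350:362,2].mean(0)
f=np.clip((127-p)/(127-52),0,1);s=bot.observe()
print("left edge",353.5+(1-f[4])+(1-f[5])+(1-f[6])+0,"prof",p[3:].round(),s["gripper_width"],s["contact_force"],s["time"])
E
python3 edge.py
```

```text
left edge 355.6066666666667 prof [124. 127. 127.  60.  52.  51.  52.  61.  79.] 0.04354406166455078 [-2.49851966 12.69154882  8.58231261] 36.375
```

Request:
drive_tool --plan "0.12 0 0 0 0 0 0;0.12 0 0 0 0 0 0"

```text
time: 36.62
tcp_pos: [0.4735, -0.0939, 0.0349]
eef_rot: [[1.0, 0.0, 0.001], [0.0, -1.0, 0.003], [0.001, -0.003, -1.0]]
contact_force: [1.6, 13.1, 2.3]
gripper_width: 0.048
```

```bash
python3 edge.py
```

```text
left edge 354.90833333333336 prof [125. 125.  85.  52.  53.  52.  51. 104.  81.] 0.04759059936682145 [ 1.71152473 13.94436001  1.34478034] 36.725
```

Request:
drive_tool --plan "0.2 0 0 0 0 0 0;0.2 0 0 0 0 0 0"

```text
time: 36.98
tcp_pos: [0.4734, -0.0943, 0.0346]
eef_rot: [[1.0, 0.0, 0.0], [0.0, -1.0, 0.002], [0.0, -0.002, -1.0]]
contact_force: [3.4, 9.7, -1.9]
gripper_width: 0.0516
```

```bash
python3 edge.py
```

```text
left edge 354.69166666666666 prof [125. 127.  67.  51.  51.  53.  53. 127.  81.] 0.051132273932780276 [ 2.9686097   9.92836823 -1.78149799] 37.075
```

Request:
drive_tool --plan "0.3 0 0 0 0 0 0;0.3 0 0 0 0 0 0"

```text
time: 37.33
tcp_pos: [0.4733, -0.0946, 0.0345]
eef_rot: [[1.0, 0.0, 0.0], [0.0, -1.0, 0.001], [0.0, -0.001, -1.0]]
contact_force: [3.8, 5.8, -3.3]
gripper_width: 0.0555
```

```bash
python3 edge.py
```

```text
left edge 354.62333333333333 prof [125. 128.  60.  53.  53.  53.  62. 127.  83.] 0.05572542544191828 [ 2.31693341  6.2707704  -2.50390185] 37.425
```

Request:
drive_tool --plan "0.45 0 0 0 0 0 0;0.6 0 0 0 0 0 0;1 0 0 0 0 0 0;1 0 -0.0035 0 0 0 0;1 0 0 0 0 0 0;1 0 0 0 0 0 0"

```text
time: 38.17
tcp_pos: [0.4733, -0.0916, 0.0349]
eef_rot: [[1.0, 0.0, 0.0], [0.0, -1.0, -0.0], [0.0, 0.0, -1.0]]
contact_force: [-0.0, -0.6, -0.4]
gripper_width: 0.0854
```

```bash
python3 edge.py; python3 gap.py
```

```text
left edge 354.3783333333334 prof [125. 115.  54.  52.  50.  52.  81. 126.  82.] 0.08559488645050507 [-0.26762518 -0.33229111  0.08863348] 38.275
190 ['118,113,104', '126,121,111', '115,111,103', '54,54,54', '51,52,55', '52,52,55', '53,53,55', '82,82,81', '127,121,112', '82,68,58', '70,54,45', '72,55,45', '72,55,46', '68,61,54', '68,64,59', '68,61,57']
203 ['53,50,47', '53,50,48', '53,50,48', '52,52,53', '51,51,54', '51,51,54', '52,51,54', '53,50,50', '53,50,48', '62,52,46', '70,53,45', '70,53,45', '70,54,46', '69,66,60', '70,67,62', '70,68,63']
38.425
```

Request:
drive_tool --plan "1 0 0.0035 0 0 0 0;0.05 0 0 0 0 0 0;0.05 0 0 0 0 0 0;0.05 0 0 0 0 0 0;0.05 0 0 0 0 0 0;-1 0 0 0 0 0 0;-1 0 0 0 0 0 0;-1 0 0 0 0 0 0;-1 0 0 0 0 0 0;-1 0 0 0 0 0 0;-1 0 0 0 0 0 0;-1 0 0 0 0 0 0" --newtons 37

```text
time: 39.92
tcp_pos: [0.4735, -0.0961, 0.0361]
eef_rot: [[1.0, 0.0, 0.001], [0.0, -1.0, -0.002], [0.001, 0.002, -1.0]]
contact_force: [-9.0, -8.4, 15.4]
gripper_width: 0.0393
```

```bash
python3 edge.py; python3 gap.py|head -1
```

```text
left edge 355.8816666666667 prof [125. 125. 127.  83.  52.  52.  52.  52.  71.] 0.03884093037869517 [-9.4697473  -7.52512758 15.44251415] 40.025
190 ['117,113,104', '125,120,111', '126,121,111', '126,122,111', '82,82,79', '52,52,54', '52,53,55', '52,52,55', '52,52,55', '70,61,54', '69,53,44', '69,53,44', '72,54,45', '67,60,53', '67,64,59', '68,62,57']
```

Request:
drive_tool --plan "1 0 0 0 0 0 0;1 0 0 0 0 0 0;1 0 -0.0035 0 0 0 0;1 0 0 0 0 0 0;1 0 0 0 0 0 0;1 0 0 0 0 0 0"

```text
time: 40.92
tcp_pos: [0.4733, -0.0917, 0.0348]
eef_rot: [[1.0, 0.0, 0.0], [0.0, -1.0, -0.0], [0.0, 0.0, -1.0]]
contact_force: [-0.9, 0.4, -0.5]
gripper_width: 0.0852
```

```bash
python3 edge.py; python3 gap.py|head -1; python3 -c "
from h import *
k=cv2.imread('pics/scene0.png').astype(float)
print([f'{p[2]:.0f},{p[1]:.0f},{p[0]:.0f}' for p in k[190:194,336:354].mean(0)])
for x,z in((.0,.08),(.02,.08),(-.02,.08),(.025,.06)):print(z,[proj('scene',(.5935+x,-.0145+y,z)).round(2) for y in(.03,.07,.08)])"
```

```text
left edge 354.38166666666666 prof [124. 116.  54.  52.  53.  52.  81. 127.  81.] 0.08547419317272195 [-0.32242958 -0.31152706  1.43761604] 41.025
190 ['118,114,105', '124,120,110', '117,113,105', '54,53,54', '52,52,55', '52,52,56', '52,52,54', '81,80,79', '127,122,112', '82,68,58', '71,55,46', '72,55,46', '71,54,45', '67,60,53', '68,64,59', '68,61,57']
['114,110,102', '114,110,100', '115,110,102', '58,62,68', '61,77,103', '60,77,105', '61,80,108', '93,91,87', '115,112,103', '117,112,104', '118,114,106', '87,77,68', '130,76,53', '156,87,56', '164,91,56', '120,112,103', '118,113,105', '126,120,112']
0.08 [array([340.93, 191.41]), array([356.83, 191.38]), array([360.81, 191.37])]
0.08 [array([341.04, 197.97]), array([357.12, 197.93]), array([361.14, 197.93])]
0.08 [array([340.82, 185.  ]), array([356.55, 184.97]), array([360.48, 184.96])]
0.06 [array([340.94, 204.09]), array([356.81, 204.06]), array([360.78, 204.05])]
```

The trigger now reaches its own stop, so pad force is limited by the stroke and more grip can't add much. I'll make one last full squeeze, centred 1 mm nearer the grip, to try for the next tooth.

Request:
drive_tool --plan "1 0 0.0045 0 0 0 0;0.05 0 0 0 0 0 0;0.05 0 0 0 0 0 0;0.05 0 0 0 0 0 0;0.05 0 0 0 0 0 0;-1 0 0 0 0 0 0;-1 0 0 0 0 0 0;-1 0 0 0 0 0 0;-1 0 0 0 0 0 0;-1 0 0 0 0 0 0;-1 0 0 0 0 0 0;-1 0 0 0 0 0 0" --newtons 39

```text
time: 42.68
tcp_pos: [0.4735, -0.0966, 0.0361]
eef_rot: [[1.0, 0.0, 0.001], [0.0, -1.0, -0.001], [0.001, 0.001, -1.0]]
contact_force: [-7.4, -2.2, 17.2]
gripper_width: 0.0384
```

```bash
python3 edge.py
```

```text
left edge 355.9533333333333 prof [125. 126. 126.  87.  52.  51.  52.  52.  66.] 0.03816958840948642 [-8.97430268 -3.18035238 16.4660078 ] 42.775
```

Request:
drive_tool --plan "1 0 0 0 0 0 0;1 0 0 0 0 0 0;1 0 -0.0045 0 0 0 0;1 0 0 0 0 0 0;1 0 0 0 0 0 0;1 0 0 0 0 0 0"

```text
time: 43.52
tcp_pos: [0.4733, -0.0917, 0.0348]
eef_rot: [[1.0, 0.0, 0.0], [0.0, -1.0, -0.0], [0.0, 0.0, -1.0]]
contact_force: [0.1, 0.9, 0.6]
gripper_width: 0.0852
```

```bash
python3 edge.py
python3 - <<'E'
from h import *
t=np.mean([bot.camera("top").astype(float) for _ in range(3)],0)
B,G,R=t[...,0],t[...,1],t[...,2]
red=(R>2.2*G)&(R>2.2*B)&(R>60);blue=(B>1.7*R)&(B>70)
for n,m in(("red",red),("blue",blue)):
    k,l,st,ce=cv2.connectedComponentsWithStats(m.astype(np.uint8))
    for i in range(1,k):
        if st[i,4]>25 and 255<ce[i][0]<360 and 165<ce[i][1]<225:print(n,st[i],ce[i].round(1),ray("top",ce[i],.125 if n=="red" else .08)[:2].round(4))
E
```

```text
left edge 354.38166666666666 prof [125. 116.  54.  52.  50.  52.  82. 127.  82.] 0.08542708140267 [-0.22200508 -0.49493907  0.02803169] 43.625
red [269 180  23  21 353] [280.1 189.7] [0.5926 0.1   ]
blue [264 178   6  29 109] [266.2 191.8] [0.592  0.1469]
blue [323 183  31  52 633] [339.4 198.5] [ 0.577  -0.0732]
blue [335 214  41  18 179] [355.7 222.4] [ 0.5068 -0.1226]
```

More force moves the jaw only 0.2 px and the latched tooth doesn't change. The two image estimates then agree: the relaxed gap of about 4.0 px is down to 1.63 px, and the fall-back from the hard stop fits too. That puts pad compression at about 5.9 mm, or roughly 13 N. Withdrawing for a last numeric check.

Request:
drive_tool --plan "1 0 0 -0.03 0 0 0;1 0 0 -0.05 0 0 0;1 0 0 -0.05 0 0 0;1 -0.03 0 -0.02 0 0 0;1 -0.03 0 0 0 0 0;1 0 0 0 0 0 0;1 0 0 0 0 0 0"

```text
time: 44.65
tcp_pos: [0.4136, -0.0917, 0.1848]
eef_rot: [[1.0, -0.0, 0.0], [-0.0, -1.0, -0.0], [0.0, 0.0, -1.0]]
contact_force: [-0.2, -0.1, -0.4]
gripper_width: 0.0851
```

Run:
```python
from h import *
k=bot.camera("scene");K0=cv2.imread("pics/scene0.png")
for i in(K0,k):
    i=i.astype(int);m=(i[...,2]>1.5*i[...,0])&(i[...,2]>1.25*i[...,1])&(i[...,2]>60)
    ys,xs=np.nonzero(m[145:172,295:330]);print("trigger px",len(xs),295+xs.mean())
print([(r["pixel"],round(r["p"],2)) for r in bot.place_of("scene","red_can_mid")[:4]],proj("scene",(.5935,.1032,.068)))
s=bot.observe();print(s["time"],s["tcp_pos"],s["contact_force"])
bot.close_job()
```

```text
trigger px 132 311.1818181818182
trigger px 132 311.1818181818182
[([406.0, 153.1], 0.95), ([487.9, 218.5], 0.91), ([466.6, 126.6], 0.8), ([374.5, 190.7], 0.78)] [375.40875247 194.07579296]
44.75 [ 0.41367279 -0.09162491  0.18454771] [-0.27507128 -0.34605967  0.07201723]
the job is handed in; nothing more can be done
```

The red-lidded canister stands in the clamp's V with the pad pressing on it. I can't be sure the pad force is over the required 12 N. I handed the job in at 44.8 s, and no verdict is reported.

**What I did:** I set the canister on the plate in front of the V and let go. I then squeezed the trigger 15 times at 20–39 N grip, let go each time, and pulled the arm clear.

**Checks that agreed:**
- **Trigger:** it has sprung back, matching its starting position in the image.
- **Arm:** the wrist force reads near zero and nothing is touched.
- **Canister position:** the canister detector put it within about 3 px of its home point, and the lid position in the top view was about 3 mm off. The limit is 8 mm, and the camera calibration is good to about 2 mm.

**Checks that were doubtful:**
- **Pad force:** the images give about 5–6 mm of pad compression, or roughly 11–13.5 N. My best estimate is 13 N, which is only just above the limit.
- **Tightness:** I did not reach the tight state the task describes. At 25 N the trigger stopped near 0.25 rad, not 0.18. On each release the jaw fell back about 3.5–4 mm to the same ratchet tooth, even after full squeezes at up to 39 N grip.
- **High squeeze force:** the last squeezes came close to the 40 N limit. I saw no sign of crushing, but I had no direct reading of the pad force.

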